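# Oil a skateboard truck's wheel bearing and hold the truck up level

### The job

Give the wheel bearing a squirt of lubricant: push the nozzle cap of the small can in the bench clamp all the way down and let it spring back up, while the wheeled skateboard truck still stands undisturbed on its white block. Then grip the truck by its hanger, lift it about 10 cm straight up off the block, keeping it level, and finish while still holding it there, steady and level above the block: do not put it down or let go. Leave the other things on the bench where they are.

Things in the scene. Friction and masses are not known exactly. Their poses are not given: they have to be found in the camera images.
- cap_top (a point): Centre of the top face of the white sprung nozzle cap (24 mm across, 20 mm high) on the small fixed lubricant can (45 mm across, 130 mm high over the cap) in a dark steel bench clamp with a 70 x 70 mm foot. Its top is 130 mm above the bench when up. A short black spout (22 mm from the cap's axis to its end) points to the can's -y, at the truck's near wheel. z is up.
- cap (a joint): Travel of the nozzle cap in m: 0 up, 0.005 fully down. It moves straight down against a spring that needs about 2 N to start and 6 N to reach the stop, and springs back by itself.
- can: The lubricant can with its clamp, fixed to the bench. Origin: centre of the foot's underside; z up. The can's axis stands on the origin. The truck is on its -y side.
- station: Fixed aluminium drip tray (180 x 230 mm, 12 mm high rim) carrying a white block with a black rubber top, 90 mm (x) by 64 mm (y), in its middle. The block's top is 64 mm above the bench. Origin: centre of the tray's underside, under the block's centre; z up.
- truck: The loose skateboard truck WITH two cream wheels, standing on the block on its flat 80 x 55 mm base plate; about 0.5 kg, balanced about its middle. Origin: centre of the base plate's underside, x across the axle, y along the axle, z up (vertical when the truck is level). 194 mm along y over the axle ends, 82 mm high. Wheels 52 mm across and 32 mm wide, their inner faces 55 mm either side of the middle.
- truck_hanger (a point): The grasp point: centre of the truck's hanger, on the axle line, 56 mm above the underside of its base plate (axes as the truck's). The hanger's middle is a bar with two flat upright sides 26 mm apart along x, 64 mm long along y and 24 mm high (12 mm above and below this point), with a 5 mm nut on top. Grip it from above with one finger on each x side; on the +x side a nose juts out lower down, from 26 mm below this point.
- spare_wheel: Bystander: loose cream wheel lying flat on the drip tray, 52 mm across, 32 mm high. Origin: centre of its underside.
- bench_wheel: Bystander: same kind of wheel lying flat on the bench. Origin: centre of its underside.
- bare_truck: Bystander: second truck WITHOUT wheels, standing on the bench (80 x 194 x 73 mm). Origin: centre of its underside.
- cleaner: Bystander: loose tall grey can with a closed black cap, 56 mm across, 150 mm high. Origin: centre of its underside.
- jar: Bystander: glass jar with steel lid, 60 mm across, 70 mm high. Origin: centre of its underside.
- cup: Bystander: open steel cup, 68 mm across, 75 mm high. Origin: centre of its underside.
- wrench: Bystander: steel wrench lying on the bench, 160 mm long along its x axis. Origin: its underside.
Mind the look-alikes: they are no part of the job. What is shaped like the can but orange is not meant.

How it is judged:
By the outcome, as a careful person would: the job done as asked, in the order asked, and still so for the second after the job is handed in, while the arm keeps its last pose, push and grip.
It also fails if it takes over 40 s, if anything falls off the work surface, if the arm or the gripper's body presses on something with over 40 N, if the wrist force passes 120 N, or if a joint passes its speed limit or range.

### The arm

A 6-joint arm with a two-finger parallel gripper is mounted at the origin on the work surface. World frame = base frame: x ahead of the robot, y to its left, z up, the work surface at z = 0. Lengths are in m, angles in degrees, forces in N, time in s.
With the tool pointing down it reaches from about 0.4 to 0.825 m from the base axis. Payload 7 kg.
Tool frame: the origin (TCP) lies at the very end of the fingers, on their centre line; the grasp point (between the pads) lies 19 mm behind it (r.hold_point_z is the distance from the TCP to the grasp point, in m); z points along the fingers, y is the line along which they close (so a half turn about z gives the same grasp; the last joint's range is limited). The gripper opens to 88 mm and grips with 3 to 60 N. Pads are 19 mm wide; open, the fingers measure 130 mm over their backs; the gripper's body (78 mm by 193 mm) begins 47 mm behind the grasp point.
Start: joints at [-59.41, 20.546, 0.682, 0, -70.136, -16.507], TCP at [0.164, -0.655, 0.227] pointing down, gripper open.
Joint ranges: [-176.03, 176.03], [-82.01, 121.73], [-58.28, 71.71], [-173.87, 95.51], [-174.79, -0.11], [-173.66, 173.66]. Speed limits (degrees/s): [136.94, 136.94, 172.46, 180, 180, 180].

### API

Orientations are given as [roll, pitch, yaw] about the fixed x, y, z axes, in that order (R = Rz(yaw) Ry(pitch) Rx(roll)).
In Python, from plant import telemetry, vision, workorder, r gives the robot as it stands.
- The arm moves only by the tool move_arm, never from a script. Its argument "plan" is a list of rows, each a list of 7 numbers: the opening, from -1 (shut) to 1 (fully open), so that 0 is half open, then the shift along the world's x, y, z in m, then the turn, a rotation vector about the world's x, y, z in degrees. In form: [[fingers, dx, dy, dz, ax, ay, az], ...]. A call has 1 to 20 rows; each row shifts and turns the commanded pose from where the row before left it; what a row does not reach is not made up. A row lasts 1/8 s, in which the tool goes at most 62.5 mm and 10.7 degrees, less where a joint would pass 70% of its speed; a pose out of reach is approached as far as the arm can. A call is refused whole if a number of a shift passes 0.0625 or a number of a turn 10.7, either way. A call with a gripper value outside its range is refused whole. The fingers move at their own pace and stop on an object; "force" is the grip in N (left out, the last holds). Time passes only in rows, so rows that do not move let the fingers close. It gives the time, the measured TCP pose, the force, the opening and the grip force at its end, in the units of the state.
- telemetry.get_state(): the state, without advancing time (a new reading comes with each control period).
- vision.capture(name): name is "side" or "top"; returns a dict with "img" (480x640x3 uint8, red, green, blue), "depth" (480x640 float32, m along the optical axis (not along the pixel's ray), 0 where there is no reading), "intrinsics" (3x3 intrinsics, pixels), "R" (3x3) and "t" (3): a world point X has camera coordinates R X + t. Camera axes: x right, y down, z forward; pixel columns grow to the right and rows downward; lengths in m; the calibration is good to about 2 mm. A picture is of the moment at which its call begins.
- workorder.close_job(): hands the job in; it is judged then, once.
The state is a dict: "time_s": time; "joints": joint angles; "qd": joint speeds; "joint_torque": joint torques, N m; "tcp_pos": TCP position; "eef_rot": TCP orientation; "contact_force": force on the tool from outside, world axes, zero at the start; "moment": the same for the moment, N m; "gripper_width": finger opening in m; "gripper_force": force on a finger pad.
Only numpy, scipy, OpenCV 4.12 (cv2) and the standard library are available. Lean on these libraries where they do the work, as an engineer would, in place of code of your own. Each camera call takes 0.05 s, during which the arm holds its last target. There are 200 camera calls.

## Working session

There is one attempt and no reset: what is moved stays moved. The work goes in short steps, Python scripts to look and compute and a tool call to move; the robot and the scene stay as the last step left them, time stands still between calls to the robot, and variables do not carry over. Pictures are saved under pics/ and viewed, at most 10 in all, crops included, and the job is handed in when it is done.

Besides the shell and the picture viewer there is one more tool, called after "Emit:" by a JSON object that holds its "api" and its "payload", one argument or row to a line. move_arm: Moves the arm, as the interface text tells. Its arguments: {"type":"object","properties":{"plan":{"type":"array"},"force":{"type":"number"}},"required":["plan"]}

```bash
mkdir -p pics; cat > h.py <<'E'
import numpy as np,cv2
from plant import telemetry,vision,workorder,r
def cloud(c):
    K=np.array(c["intrinsics"]);d=c["depth"];v,u=np.mgrid[:480,:640]
    P=np.stack([(u-K[0,2])/K[0,0]*d,(v-K[1,2])/K[1,1]*d,d],-1)
    W=(P-np.array(c["t"]))@np.array(c["R"]);W[d==0]=np.nan
    return W
def save(c,n): cv2.imwrite("pics/"+n,c["img"][...,::-1])
E
python3 - <<'E'
from h import *
for n in("top","side"):
    c=vision.capture(n);save(c,n+"1.png");np.savez(n+"1.npz",W=cloud(c),img=c["img"])
    R=np.array(c["R"]);print(n,-R.T@c["t"],R[2],c["intrinsics"])
print(telemetry.get_state())
E
```

```text
top [ 0.40614465 -0.03491498  1.0864868 ] [ 0.14452502 -0.02441596 -0.98919987] [[435.55820024   0.         318.10494715]
 [  0.         435.55820024 233.05612073]
 [  0.           0.           1.        ]]
side [0.20345399 0.81641711 0.704578  ] [ 0.33820759 -0.77458743 -0.53444358] [[519.87646893   0.         311.25464958]
 [  0.         519.87646893 236.11386949]
 [  0.           0.           1.        ]]
{'time_s': 0.1, 'joints': array([-5.94100680e+01,  2.05881253e+01,  6.38262003e-01, -1.95058641e-02,
       -7.01357339e+01, -1.65055817e+01]), 'qd': array([-0.04544392, -0.13688573,  0.16572391,  0.06088117, -0.00485546,
        0.00803012]), 'joint_torque': array([-2.99150124e-04, -5.84162056e+01,  2.93752652e+01,  7.01555863e+00,
        1.01519926e-02, -9.09476194e-05]), 'tcp_pos': array([ 0.16411852, -0.65428133,  0.22569607]), 'eef_rot': array([ 1.79912720e+02, -6.73941832e-03, -1.65922286e+02]), 'contact_force': array([ 0.04065172,  0.67198969, -0.21766245]), 'moment': array([ 0.01240336, -0.04906297,  0.01565769]), 'gripper_force': 0.0, 'gripper_width': 0.08773112244307735}
```

View pics/top1.png

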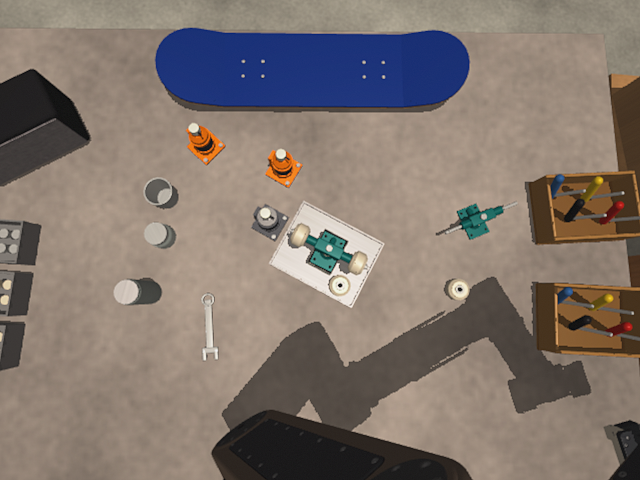

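View pics/side1.png

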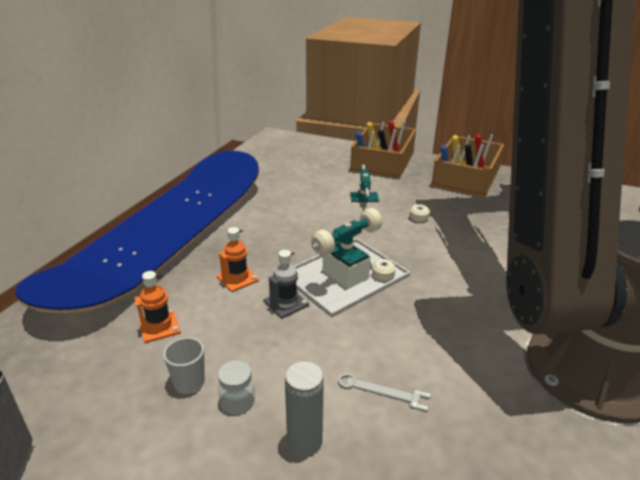

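Candidates in the top view: the grey can in a dark clamp at (266,215) is the one meant. The two orange look-alikes are at (199,138) and (281,163), and the cleaner is at (127,291). The wheeled truck on the block is at (327,252); the bare truck is at (475,220). In the side view the can is at (285,280) and the truck at (347,240). Next I measure and check in a close crop.

```bash
python3 - <<'E'
from h import *
a=np.load("top1.npz");W,img=a["W"],a["img"]
hsv=cv2.cvtColor(img,cv2.COLOR_RGB2HSV)
def box(m,u0,u1,v0,v1):
    k=np.zeros(m.shape,bool);k[v0:v1,u0:u1]=1;return m&k
z=W[...,2]
m=box(z>0.122,250,285,195,235);print("cap",m.sum(),np.nanmean(W[m],0),np.nanmedian(W[m],0),np.nanmax(W[m],0),np.nanmin(W[m],0))
# wheels (elevated cream), truck green
wh=(hsv[...,1]<90)&(hsv[...,2]>140)
cs=[]
for b in((285,312,220,250),(345,372,245,276)):
    m=box(wh&(z>0.10),*b);q=W[m];print("wheel",m.sum(),q.mean(0),q.min(0),q.max(0));cs.append((q.min(0)+q.max(0))/2)
g=(hsv[...,0]>75)&(hsv[...,0]<100)&(hsv[...,1]>80)
m=box(g,295,365,220,280)
for lo,hi in((.06,.09),(.115,.14),(.14,.16)):
    k=m&(z>lo)&(z<hi);q=W[k]
    if k.sum()>5:
        rr=cv2.minAreaRect((q[:,:2]*1000).astype(np.float32));print(lo,k.sum(),q.mean(0),rr)
# tray
m=box((z>0.002)&(z<0.03)&(hsv[...,1]<40)&(hsv[...,2]>140),262,390,195,312)
print("tray",m.sum(),cv2.minAreaRect((W[m][:,:2]*1000).astype(np.float32)))
print("bench z",np.nanmedian(z[330:380,100:180]))
# side
s=np.load("side1.npz");Ws,si=s["W"],s["img"]
m=box(Ws[...,2]>0.122,270,300,240,270);print("cap side",m.sum(),np.nanmean(Ws[m],0),np.nanmin(Ws[m],0),np.nanmax(Ws[m],0))
hs=cv2.cvtColor(si,cv2.COLOR_RGB2HSV);gs=(hs[...,0]>75)&(hs[...,0]<100)&(hs[...,1]>80)
m=box(gs,320,385,205,275)&(Ws[...,2]>.115);print("hanger side",m.sum(),Ws[m].mean(0),cv2.minAreaRect((Ws[m][:,:2]*1000).astype(np.float32)))
o=np.hstack([cv2.resize(img[190:315,245:390],None,fx=2.7,fy=2.7,interpolation=2),cv2.resize(si[205:330,260:405],None,fx=2.7,fy=2.7,interpolation=2)])
cv2.imwrite("pics/crop1.png",o[...,::-1]);print(o.shape)
E
```

```text
cap 96 [0.58986602 0.05770698 0.12927517] [0.58943032 0.05739203 0.1296159 ] [0.6020693 0.0705634 0.1338445] [0.57954349 0.03979146 0.12241149]
wheel 308 [ 0.54185856 -0.0182425   0.13967796] [ 0.51551983 -0.04061893  0.11658643] [0.56670249 0.00404764 0.15022332]
wheel 332 [ 0.47788791 -0.14586026  0.13909438] [ 0.45316691 -0.1689684   0.12029164] [ 0.50564277 -0.12548582  0.15030589]
0.06 516 [ 0.50920611 -0.07999073  0.07106578] ((512.847900390625, -81.95941925048828), (56.78610610961914, 82.56945037841797), 63.242408752441406)
0.115 455 [ 0.51071937 -0.08146743  0.1307613 ] ((512.1124877929688, -81.1672134399414), (106.39114379882812, 26.947622299194336), 63.397071838378906)
tray 3790 ((533.0199584960938, -46.68133544921875), (313.45697021484375, 183.33810424804688), 61.82597732543945)
bench z 0.0004412743876239131
cap side 101 [0.58879947 0.06365531 0.12797749] [0.57815597 0.04610618 0.12203816] [0.60141389 0.07436481 0.1318888 ]
hanger side 370 [ 0.50548031 -0.07531467  0.12698655] ((506.69305419921875, -83.49070739746094), (101.25469970703125, 26.47166633605957), 63.88439178466797)
(338, 784, 3)
```

View pics/crop1.png

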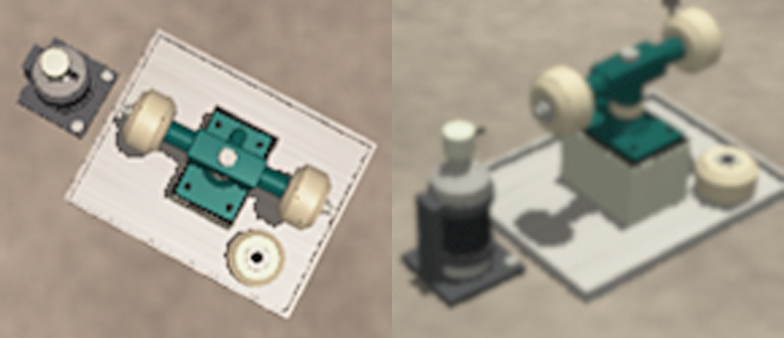

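The crop confirms the grey can in its dark clamp (cap at crop (56,63)) and the wheeled truck on the white block. The near wheel is on the can's side. The truck axis lies at about 64°, with its centre near (0.511, -0.082). The cap is near (0.590, 0.059). I'll move above the cap with the fingers shut.

Emit:
{"api": "move_arm", "payload": {
  "plan": [
    [-1,0.01,0.017,0,0,0,2.5],
    [-1,0.0215,0.036,0,0,0,2.5],
    [-1,0.0215,0.036,0,0,0,2.5],
    [-1,0.0215,0.036,0,0,0,2.5],
    [-1,0.0215,0.036,0,0,0,2.5],
    [-1,0.0215,0.036,0,0,0,2.5],
    [-1,0.0215,0.036,0,0,0,2.5],
    [-1,0.0215,0.036,0,0,0,2.5],
    [-1,0.0215,0.036,0,0,0,2.5],
    [-1,0.0215,0.036,0,0,0,2.5],
    [-1,0.0215,0.036,0,0,0,2.5],
    [-1,0.0215,0.036,0,0,0,2.5],
    [-1,0.0215,0.036,0,0,0,2.5],
    [-1,0.0215,0.036,0,0,0,2.5],
    [-1,0.0215,0.036,0,0,0,2.5],
    [-1,0.0215,0.036,0,0,0,2.5],
    [-1,0.0215,0.036,0,0,0,2.5],
    [-1,0.0215,0.036,0,0,0,2.5],
    [-1,0.0215,0.036,0,0,0,2.5],
    [-1,0.029,0.05,-0.02,0,0,2.5]
  ],
  "force": 30
}}

```text
time_s: 2.6
tcp_pos: [0.5909, 0.062, 0.2082]
eef_rot: [-179.9, 0.1, -115.8]
contact_force: [1.4, -0.4, 0.1]
gripper_width: 0.0003
gripper_force: 0.0
```

Emit:
{"api": "move_arm", "payload": {
  "plan": [
    [-1,-0.001,-0.002,-0.02,0,0,0],
    [-1,0,0,-0.02,0,0,0],
    [-1,0,0,-0.012,0,0,0],
    [-1,0,0,0,0,0,0],
    [-1,0,0,0,0,0,0]
  ]
}}

```text
time_s: 3.22
tcp_pos: [0.5896, 0.0584, 0.1555]
eef_rot: [-179.9, 0.0, -115.9]
contact_force: [0.1, 0.6, 0.4]
gripper_width: 0.0003
gripper_force: 0.0
```

```bash
python3 - <<'E'
from h import *
s=telemetry.get_state();print(s["tcp_pos"],s["eef_rot"],s["contact_force"])
t=vision.capture("top");c=vision.capture("side")
for k,n in((t,"top"),(c,"side")):
    p=np.array(k["R"])@s["tcp_pos"]+k["t"];q=np.array(k["intrinsics"])@p;print(n,q[:2]/q[2])
a=cv2.resize(t["img"][170:290,220:360],None,fx=2.8,fy=2.8,interpolation=2)
b=cv2.resize(c["img"][200:320,225:365],None,fx=2.8,fy=2.8,interpolation=2)
cv2.imwrite("pics/cap2.png",np.hstack([a,b])[...,::-1])
E
```

```text
[0.58962608 0.05839803 0.15548817] [-1.79940259e+02  4.74394100e-02 -1.15898952e+02] [0.10155475 0.63876189 0.35523904]
top [264.41264211 211.5182846 ]
side [285.2448602  241.36392083]
```

View pics/cap2.png

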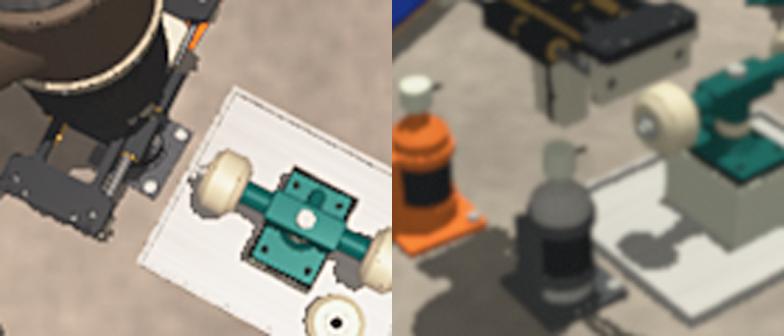

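In both views the shut fingertips sit over the cap (side crop: tip at (560,115), cap at (560,155)). I'll press down gently.

Emit:
{"api": "move_arm", "payload": {
  "plan": [
    [-1,0,0,-0.012,0,0,0],
    [-1,0,0,-0.01,0,0,0],
    [-1,0,0,-0.005,0,0,0],
    [-1,0,0,-0.002,0,0,0],
    [-1,0,0,0,0,0,0],
    [-1,0,0,0,0,0,0]
  ]
}}

```text
time_s: 4.08
tcp_pos: [0.5888, 0.0581, 0.1258]
eef_rot: [180.0, -0.0, -115.9]
contact_force: [-3.8, -0.3, 5.3]
gripper_width: 0.0002
gripper_force: 2.6
```

Emit:
{"api": "move_arm", "payload": {
  "plan": [
    [-1,0,0,-0.001,0,0,0],
    [-1,0,0,0,0,0,0],
    [-1,0,0,0,0,0,0]
  ]
}}

```text
time_s: 4.45
tcp_pos: [0.5888, 0.0581, 0.1253]
eef_rot: [180.0, -0.0, -115.9]
contact_force: [-4.4, 0.1, 8.2]
gripper_width: 0.0004
gripper_force: 4.0
```

Emit:
{"api": "move_arm", "payload": {
  "plan": [
    [-1,0,0,-0.0015,0,0,0],
    [-1,0,0,0,0,0,0],
    [-1,0,0,0,0,0,0],
    [-1,0,0,0,0,0,0]
  ]
}}

```text
time_s: 4.95
tcp_pos: [0.5889, 0.0581, 0.1251]
eef_rot: [-180.0, -0.0, -115.9]
contact_force: [-8.9, 0.9, 17.8]
gripper_width: 0.0002
gripper_force: 8.8
```

The force climbed to 17.8 N with almost no travel, so the cap is at its stop. I'll release, rise, and move above the truck with the fingers opening.

Emit:
{"api": "move_arm", "payload": {
  "plan": [
    [-1,0,0,0.004,0,0,0],
    [-1,0,0,0.01,0,0,0],
    [-1,0,0,0.025,0,0,0],
    [-1,0,0,0.03,0,0,0],
    [-1,0,0,0.03,0,0,0],
    [1,0,0,0.005,0,0,0],
    [1,-0.013,-0.0233,0,0,0,0],
    [1,-0.013,-0.0233,0,0,0,0],
    [1,-0.013,-0.0233,0,0,0,0],
    [1,-0.013,-0.0233,0,0,0,0],
    [1,-0.013,-0.0233,0,0,0,0],
    [1,-0.013,-0.0233,0,0,0,0],
    [1,0,0,0,0,0,0],
    [1,0,0,-0.02,0,0,0],
    [1,0,0,-0.02,0,0,0],
    [1,0,0,0,0,0,0],
    [1,0,0,0,0,0,0]
  ]
}}

```text
time_s: 7.08
tcp_pos: [0.5117, -0.0816, 0.1878]
eef_rot: [-180.0, 0.0, -115.9]
contact_force: [-0.1, -0.3, -0.6]
gripper_width: 0.088
gripper_force: 0.0
```

```bash
python3 - <<'E'
from h import *
s=telemetry.get_state();print(s["tcp_pos"],s["eef_rot"],s["contact_force"],s["gripper_width"])
t=vision.capture("top");c=vision.capture("side")
for k,b in((t,(250,285,195,235)),(c,(265,305,235,275))):
    W=cloud(k)[b[2]:b[3],b[0]:b[1]].reshape(-1,3);q=W[(W[:,2]>.115)&(W[:,2]<.14)&(W[:,1]>.04)];print("cap",len(q),q.max(0) if len(q) else 0,np.sort(q[:,2])[-30:].mean())
W=cloud(c);hs=cv2.cvtColor(c["img"],cv2.COLOR_RGB2HSV);g=(hs[...,0]>75)&(hs[...,0]<100)&(hs[...,1]>80)&(W[...,2]>.115)
g[:205]=0;g[275:]=0;g[:,:320]=0;g[:,385:]=0
print("hanger",g.sum(),W[g].mean(0),cv2.minAreaRect((W[g][:,:2]*1000).astype(np.float32)))
a=cv2.resize(t["img"][170:290,250:390],None,fx=2.8,fy=2.8,interpolation=2)
b=cv2.resize(c["img"][180:300,265:405],None,fx=2.8,fy=2.8,interpolation=2)
cv2.imwrite("pics/truck3.png",np.hstack([a,b])[...,::-1])
E
```

```text
[ 0.51169252 -0.08161258  0.18778001] [-1.79955875e+02  5.71002356e-03 -1.15906891e+02] [-0.14927669 -0.34288972 -0.59651871] 0.08797461482202464
cap 0 0 nan
cap 145 [0.60103586 0.07613839 0.13173238] 0.1306141776676592
hanger 357 [ 0.50483901 -0.07535676  0.1268937 ] ((506.2733459472656, -82.18647766113281), (100.52464294433594, 24.639984130859375), 67.02802276611328)<stdin>:5: RuntimeWarning: Mean of empty slice.
  ret = ret.dtype.type(ret / rcount)
```

View pics/truck3.png

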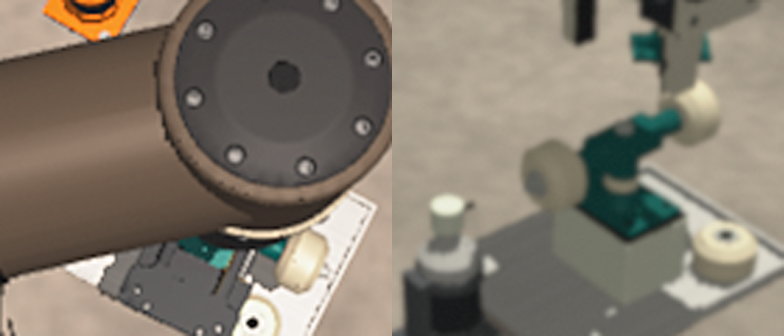

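The side view shows the cap back up (top at 0.1306 m) and the truck still on its block. The fingers straddle the hanger (side crop: tips at (580,40) and (680,95), nut at (625,125)). I'll descend and grip.

Emit:
{"api": "move_arm", "payload": {
  "plan": [
    [1,0,0,-0.012,0,0,0],
    [1,0,0,-0.016,0,0,0],
    [1,0,0,-0.016,0,0,0],
    [1,0,0,-0.016,0,0,0],
    [1,0,0,-0.012,0,0,0],
    [1,0,0,-0.008,0,0,0],
    [1,0,0,-0.005,0,0,0],
    [1,0,0,0,0,0,0],
    [1,0,0,0,0,0,0]
  ]
}}

```text
time_s: 8.3
tcp_pos: [0.5116, -0.0815, 0.1025]
eef_rot: [-180.0, 0.0, -115.9]
contact_force: [0.5, 0.3, -0.9]
gripper_width: 0.0875
gripper_force: 0.0
```

Emit:
{"api": "move_arm", "payload": {
  "plan": [
    [0.2,0,0,0,0,0,0],
    [0,0,0,0,0,0,0],
    [-0.2,0,0,0,0,0,0],
    [-0.3,0,0,0,0,0,0],
    [-0.3,0,0,0,0,0,0]
  ]
}}

```text
time_s: 8.93
tcp_pos: [0.5112, -0.0815, 0.1021]
eef_rot: [180.0, -0.0, -115.9]
contact_force: [-1.4, 0.8, -0.5]
gripper_width: 0.0434
gripper_force: 0.0
```

Emit:
{"api": "move_arm", "payload": {
  "plan": [
    [-0.3,0,0,0,0,0,0],
    [-0.3,0,0,0,0,0,0],
    [-0.4,0,0,0,0,0,0],
    [-0.5,0,0,0,0,0,0],
    [-0.5,0,0,0,0,0,0]
  ],
  "force": 8
}}

```text
time_s: 9.55
tcp_pos: [0.5116, -0.0815, 0.1021]
eef_rot: [-180.0, 0.0, -115.9]
contact_force: [1.7, 0.2, -1.8]
gripper_width: 0.0259
gripper_force: 8.0
```

Emit:
{"api": "move_arm", "payload": {
  "plan": [
    [-1,0,0,0,0,0,0],
    [-1,0,0,0,0,0,0],
    [-1,0,0,0,0,0,0],
    [-1,0,0,0.003,0,0,0],
    [-1,0,0,0.005,0,0,0],
    [-1,0,0,0.008,0,0,0],
    [-1,0,0,0.01,0,0,0],
    [-1,0,0,0,0,0,0],
    [-1,0,0,0,0,0,0]
  ],
  "force": 50
}}

```text
time_s: 10.68
tcp_pos: [0.5111, -0.0815, 0.1281]
eef_rot: [180.0, 0.0, -115.9]
contact_force: [-0.0, 0.6, -6.1]
gripper_width: 0.0257
gripper_force: 50.0
```

```bash
python3 - <<'E'
from h import *
s=telemetry.get_state();print(s["tcp_pos"],s["contact_force"],s["moment"])
c=vision.capture("side")
b=cv2.resize(c["img"][150:320,245:425],None,fx=3.3,fy=3.3,interpolation=2)
cv2.imwrite("pics/lift4.png",b[...,::-1])
E
```

```text
[ 0.51107037 -0.08145794  0.12806163] [-0.04949422  0.64759689 -6.07722679] [ 0.03116312  0.12591775 -0.00488548]
```

View pics/lift4.png

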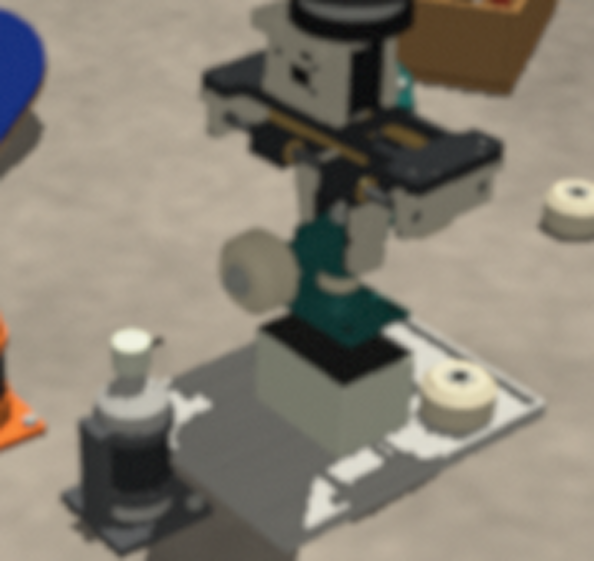

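The truck is clear of the black block top (crop (335,345)) with its base plate level at (350,310), and about 5 N of weight is carried. I'll continue up to 100 mm.

Emit:
{"api": "move_arm", "payload": {
  "plan": [
    [-1,0,0,0.005,0,0,0],
    [-1,0,0,0.01,0,0,0],
    [-1,0,0,0.013,0,0,0],
    [-1,0,0,0.015,0,0,0],
    [-1,0,0,0.013,0,0,0],
    [-1,0,0,0.01,0,0,0],
    [-1,0,0,0.006,0,0,0],
    [-1,0,0,0.002,0,0,0],
    [-1,0,0,0,0,0,0],
    [-1,0,0,0,0,0,0],
    [-1,0,0,0,0,0,0],
    [-1,0,0,0,0,0,0],
    [-1,0,0,0,0,0,0],
    [-1,0,0,0,0,0,0]
  ]
}}

```text
time_s: 12.48
tcp_pos: [0.5112, -0.0815, 0.202]
eef_rot: [180.0, -0.0, -115.9]
contact_force: [-0.3, -0.2, -4.8]
gripper_width: 0.0257
gripper_force: 50.0
```

```bash
python3 - <<'E'
from h import *
s=telemetry.get_state();print(s["tcp_pos"],s["eef_rot"],s["contact_force"],s["moment"],s["gripper_force"])
c=vision.capture("side")
b=cv2.resize(c["img"][110:320,245:425],None,fx=2.8,fy=2.8,interpolation=2)
cv2.imwrite("pics/lift5.png",b[...,::-1])
W=cloud(c);hs=cv2.cvtColor(c["img"],cv2.COLOR_RGB2HSV)
g=(hs[...,0]>75)&(hs[...,0]<100)&(hs[...,1]>80)&(np.hypot(W[...,0]-.511,W[...,1]+.082)<.11)&(W[...,2]>.16)&(W[...,2]<.178)
q=W[g];n,_,_,_=np.linalg.lstsq(np.c_[q[:,:2]-q[:,:2].mean(0),np.ones(len(q))],q[:,2],rcond=None);print("plate",len(q),n)
E
```

```text
[ 0.51118354 -0.08148275  0.20200874] [ 1.79993895e+02 -2.69602994e-03 -1.15917630e+02] [-0.2708512  -0.22231239 -4.79013131] [0.06751717 0.0550717  0.01709701] 49.989949464797974
plate 315 [ 0.03247606 -0.03739866  0.17095232]
```

View pics/lift5.png

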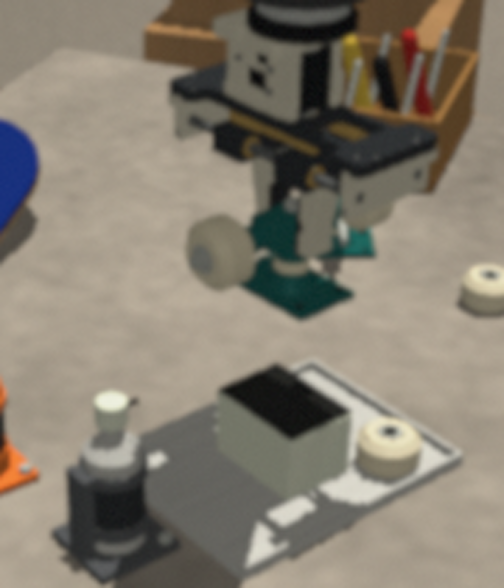

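The truck hangs level about 100 mm above the block; the cap and bystanders are unchanged. I'll check the tilt quickly against the initial picture before handing in.

```bash
python3 - <<'E'
from h import *
c=vision.capture("side");a=np.load("side1.npz")
for W,img,dz in((a["W"],a["img"],0),(cloud(c),c["img"],.1)):
    hs=cv2.cvtColor(img,cv2.COLOR_RGB2HSV)
    d=W[...,:2]-[.511,-.082];z=W[...,2]-dz
    th=np.radians(64);al=d@[np.cos(th),np.sin(th)]
    g=(hs[...,0]>75)&(hs[...,0]<100)&(hs[...,1]>80)&(np.hypot(*np.moveaxis(d,-1,0))<.06)&(z>.06)&(z<.08)
    g=cv2.erode(g.astype(np.uint8),np.ones((3,3)))>0
    q=W[g];print(g.sum(),np.linalg.lstsq(np.c_[q[:,:2]-q[:,:2].mean(0),np.ones(len(q))],q[:,2]-dz,rcond=None)[0])
    for s in(1,):
        w=(hs[...,1]<110)&(hs[...,2]>70)&(abs(s*al-.071)<.02)&(z>.09)&(z<.155)&(np.hypot(*np.moveaxis(d,-1,0))<.1);print("wheel top",w.sum(),np.percentile(z[w],98))
E
```

```text
263 [ 0.02406261 -0.0216775   0.07051785]
wheel top 448 0.14614141851555226
224 [ 0.03555995 -0.00898741  0.0711233 ]
wheel top 499 0.1454374466381989
```

Compared with the start, the tilt has changed by less than 1° and the lift is 100 mm. I'm handing in.

```bash
python3 -c "
from h import *
print(workorder.close_job())"
```

```text
the job is handed in; nothing more can be done
None
```

The job is handed in: I pushed the nozzle cap to its stop and it sprang back up, then lifted the truck by its hanger about 100 mm, still held there steady and level above the block.

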